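# Seat the two-pin reference probe in the verification block

### The arm

A 6-joint arm with a two-finger parallel gripper is mounted at the origin on a cart in front of the work surface, level with it; the furniture and walls round the work are solid. World frame = base frame: x ahead of the robot, y to its left, z up, the work surface at z = 0. Lengths are in m, angles in rad, forces in N, time in s.
With the tool pointing down it reaches from about 0.375 to 0.9 m from the base axis. Payload 3.1 kg.
Tool frame: the origin (TCP) lies at the very end of the fingers, on their centre line; the grasp point (between the pads) lies 19 mm behind it (robot.grip_depth is the distance from the TCP to the grasp point, in m); z points along the fingers, y is the direction in which the jaws open and shut (so a half turn about z gives the same grasp; the last joint's range is limited). The gripper opens to 87 mm and grips with 3 to 60 N. Pads are 19 mm wide; open, the fingers measure 117 mm over their backs; the gripper's body (75 mm by 190 mm) begins 51 mm behind the grasp point.
Start: joints at [1.042, 0.527, 1.433, -0, 1.181, -0.178], TCP at [0.214, 0.587, 0.223] pointing down, gripper open.
Joint ranges: [-3.08, 3.08], [-0.75, 2.2], [0.22, 2.44], [-1.43, 4.57], [0, 2.65], [-2.85, 2.85]. Speed limits (rad/s): [2.79, 2.79, 3.14, 3.14, 3.14, 3.14].

### API

Orientations are given as a unit quaternion [x, y, z, w].
In Python, from rig import robot gives the robot as it stands.
- The arm moves only by the tool drive_tool, never from a script. Its argument "series" is a list of rows, each a list of 7 numbers: the shift along the tool's x, y, z in m, then the turn, a rotation vector about the tool's x, y, z in degrees, then the opening, from 0 (shut) to 1 (fully open). A call has 1 to 5 rows; each row shifts and turns the commanded pose from where the row before left it, along the tool's axes as they then stand; what a row does not reach is not made up. A row lasts 1/8 s, in which the tool goes at most 62.5 mm and 10.7 degrees, less where a joint would pass 70% of its speed; a pose out of reach is approached as far as the arm can. A call is refused whole if a number of a shift passes 0.0625 or a number of a turn 10.7, either way. A call with a gripper value outside its range is refused whole. The fingers move at their own pace and stop on an object; "squeeze" is the grip in N (left out, the last holds). Time passes only in rows, so rows that do not move let the fingers close. It gives the time, the measured TCP pose, the force and the opening at its end, in the units of the state.
- robot.get_obs(): the state, without advancing time (a new reading comes with each control period).
- robot.camera(name): name is "scene" or "top" or "wrist"; returns (picture, depth): 480x640x3 uint8, blue, green, red; 480x640 float32, m along the optical axis (not along the pixel's ray), 0 where there is no reading.
- robot.camera_model(name): a dict with "fx", "fy", "cx", "cy" (pixels), "k1" (the pictures are not rectified: a ray, as slopes to the right and down, at radius r is drawn at 1 + k1 r^2 times it, then the intrinsics apply), "R" (3x3) and "t" (3): a world point X has camera coordinates R X + t. Camera axes: x right, y down, z forward; pixel columns grow to the right and rows downward; lengths in m; the calibration is good to about 2 mm. A picture is of the moment at which its call begins: read the wrist's pose just before it. camera_model takes no time and is no camera call; for the wrist camera it gives the pose at the moment of the call.
- robot.hand_in(): hands the job in, once; it reports no verdict.
The state is a dict: "time": time; "q": joint angles; "joint_velocities": joint speeds; "joint_torque": joint torques, N m; "position": TCP position; "tool_rot": TCP orientation; "ft_force": force on the tool from outside, world axes, zero at the start; "moment": the same for the moment, N m; "grip_width": finger opening in m.
Only numpy, scipy, OpenCV 4.12 (cv2) and the standard library are available. Lean on these libraries where they do the work, as an engineer would, in place of code of your own. Each camera call takes 0.05 s, during which the arm holds its last target. There are 200 camera calls.

### The job

Take the two-pin reference probe out of its storage dock and seat it, upright and fully home, in the round wells of the verification block, thin stem in the small well. The guard cheeks let fingers in from one pair of sides at the dock and from the other pair at the block, so on the way stand the probe in the open rest stand, let go of it and take it again the other way. Lower it into place in your grip, never letting it drop or tip over and never forcing it into the block, and leave the bottles and the beaker where they stand.

Things in the scene. Friction and masses are not known exactly. Their poses are not given: they have to be found in the camera images.
- probe_center (a point): Centre of the head of the loose reference probe (0.12 kg). Head: white plastic box 46 (x) x 26 (y) x 50 (z) mm, grey grip stripes on its wide faces; this point is 25 mm below its top and 25 mm above its underside. z up. Grip it over 46 mm (fingers at its x ends) or over 26 mm (fingers at its y faces). A steel button, 14 mm wide and 5 mm high, on top at x = -12 mm marks the thin stem's end.
- probe: The whole probe; origin at the centre of the head's underside, same axes as probe_center. Two steel pins with tapered ends point down from the underside: the thin stem, 8 mm diameter and 45 mm long, at x = -12 mm, and the thick locating pin, 12 mm diameter and 25 mm long, at x = +12 mm, both at y = 0.
- probe_base (a point): Centre of the underside of the probe's head (25 mm below probe_center), same axes. It meets the seat point of the dock, stand or block when the probe is fully in.
- dock_seat (a point): Middle of the top face of the storage dock, 50 mm above the bench; z up. The probe starts standing in the dock's slot with its head resting on this face and its axes parallel to the dock's (within 0.03 rad, 1 mm).
- dock: Storage dock, fixed: aluminium block 100 (x) x 64 (y) x 50 mm, slot 42 x 18 mm through it; origin under its centre on the bench. Two grey cheeks, 58 mm long in x, 7 mm thick, inner faces at y = +-20 mm, reach 108 mm above the bench (8 mm above the head's top face), so fingers reach the head only at its x ends, in a lane 40 mm wide that is open along x.
- rest_seat (a point): Middle of the top face of the rest stand, 50 mm above the bench; z up. Fixed plain grey block 90 (x) x 70 (y) x 50 mm on a thin 104 x 84 mm foot, no cheeks. Its slot, 42 (x) x 18 (y) mm, goes through, centred at x = +1 mm. The probe stands in it, head resting on the top face, head x along slot x, either way round; fingers reach it from any side.
- station_seat (a point): Middle of the top face of the verification block, 50 mm above the bench; z up. Two round wells go through the block: the small one, 10 mm diameter, at x = -12 mm for the thin stem, the large one, 14 mm diameter, at x = +12 mm for the thick pin; y = 0, rims chamfered 2 mm. The probe fits one way round only, axes parallel to these, and is home when its head rests on this face.
- station: Verification block, fixed: ribbed aluminium block 86 (x) x 84 (y) x 50 mm; origin under its centre on the bench. A steel button on its -x side face marks the small well's end. Two grey cheeks, 58 mm long in y, 7 mm thick, inner faces at x = +-30 mm, reach 108 mm above the bench (8 mm above the seated head's top face), so fingers reach the head only at its y faces, in a lane 60 mm wide that is open along y.
- bottle_4_center (a point): Bystander: the largest bottle, white, 51 mm wide and 95 mm high, centre half-way up. To be left alone.
- beaker_center (a point): Bystander: glass beaker, 54 mm wide and 68 mm high, centre half-way up. To be left alone.
- bottle_1_center (a point): Bystander: brown bottle with a black cap, 47 mm wide and 85 mm high, centre half-way up. To be left alone.
- cycler_front (a point): Middle of the foot of the front face of the big fixed bench instrument (430 deep in x, 350 wide in y, 290 mm high; its front slopes back, 70 mm high at this face) that stands between the left and right work places; world axes. Always at x = 0.485, y = 0.12 m. Pass in front of it. A white tube mixer, about 200 mm high, stands fixed on its left, from about x = 0.58, y = 0.36 to 0.48 m.

How it is judged:
On the way, in this order (a step that is already met when the one before it is completed fails the run):
1. the probe is lifted out of the dock (distance between probe_base and dock_seat above 0.06 m), for 0.1 s.
2. the probe stands in the rest stand, upright and let go (distance between probe_base and rest_seat below 0.01 m and angle between probe_base's own z axis and vertical below 0.08 rad and contact force between the fingers and probe below 0.1 N), for 0.2 s.
At the end, for the whole second after the job is handed in: The probe is at rest in the verification block, let go: underside of its head within 3 mm of the block's top face and within 4 mm of the seat centre sideways, upright within 0.05 rad, its long side parallel to the block's x axis within 0.15 rad (horizontal distance between probe_base and station_seat below 0.004 m and z of probe_base in the frame of station_seat below 0.003 m and angle between probe_base's own z axis and vertical below 0.05 rad and angle between the x axis of probe_base and the x axis of station_seat, either way round below 0.15 rad and linear speed of probe below 0.02 m/s); the robot touches nothing.
It fails at once if the probe is dropped into the block (let go and falling faster than 0.4 m/s) (horizontal distance between probe_base and station_seat below 0.012 m and z of probe_base in the frame of station_seat below 0.04 m and linear speed of probe above 0.4 m/s and contact force between the fingers and probe below 0.1 N).
It fails at once if the probe is dropped into the rest stand (let go and falling faster than 0.4 m/s) (horizontal distance between probe_base and rest_seat below 0.012 m and z of probe_base in the frame of rest_seat below 0.04 m and linear speed of probe above 0.4 m/s and contact force between the fingers and probe below 0.1 N).
It fails at once if the probe tips over (angle between probe_base's own z axis and vertical above 0.9 rad).
It fails at once if the probe is forced against the block with more than 40 N (contact force between probe and station above 40 N).
It fails at once if a bystander is moved more than 30 mm (distance of any of bottle_4_center, beaker_center, bottle_1_center from where it was at the start of the episode above 0.03 m).
It also fails if it takes over 72 s, if anything falls off the work surface, if the arm or the gripper's body presses on something with over 40 N, if the wrist force passes 120 N, or if a joint passes its speed limit or range.

## Working session

There is one attempt and no reset: what is moved stays moved. The work goes in short steps, Python scripts to look and compute and a tool call to move; the robot and the scene stay as the last step left them, time stands still between calls to the robot, and variables do not carry over. Pictures are saved under pics/ and viewed, about 8 in all and at most 12, crops included, and the job is handed in when it is done.

Besides the shell and the picture viewer there is one more tool, called by a JSON object that holds its "fn" and its "kwargs". drive_tool: Moves the arm, as the interface text tells. Its arguments: {"type":"object","properties":{"series":{"type":"array"},"squeeze":{"type":"number"}},"required":["series"]}

```bash
ls; mkdir -p pics; cat > h.py <<'E'
import numpy as np, cv2
from rig import robot
from scipy.spatial.transform import Rotation as Ro
def pts(name, uv, z):
    "pixels -> world points on plane z"
    m=robot.camera_model(name); return cast(m,uv,z)
def cast(m,uv,z):
    K=np.array([[m['fx'],0,m['cx']],[0,m['fy'],m['cy']],[0,0,1.]])
    n=cv2.undistortPoints(np.array(uv,float).reshape(-1,1,2),K,np.array([m['k1'],0,0,0.])).reshape(-1,2)
    R=np.array(m['R']);t=np.array(m['t']); c=-R.T@t
    d=np.c_[n,np.ones(len(n))]@R
    return c+d*((z-c[2])/d[:,2])[:,None]
def cloud(m,D):
    v,u=np.mgrid[0:480,0:640]
    K=np.array([[m['fx'],0,m['cx']],[0,m['fy'],m['cy']],[0,0,1.]])
    n=cv2.undistortPoints(np.stack([u,v],-1).reshape(-1,1,2).astype(float),K,np.array([m['k1'],0,0,0.])).reshape(480,640,2)
    P=np.dstack([n*D[...,None],D])
    return (P-np.array(m['t']))@np.array(m['R'])
E
python3 - <<'E'
from h import *
o=robot.get_obs(); print(o)
for n in ('scene','top','wrist'):
    m=robot.camera_model(n); I,D=robot.camera(n); cv2.imwrite(f'pics/{n}0.png',I); np.savez(f'pics/{n}0.npz',I=I,D=D,m=m)
    print(n,{k:np.round(v,3).tolist() for k,v in m.items()},(D==0).mean())
E
```

```text
pics
{'time': 0.0, 'q': array([ 1.04248789e+00,  5.28477522e-01,  1.43387486e+00, -2.98683758e-05,
        1.18137779e+00, -1.78494280e-01]), 'joint_velocities': array([-6.13065079e-04, -5.41277530e-05,  1.71288816e-03, -1.17700773e-03,
        1.44291807e-04, -4.50044459e-04]), 'joint_torque': array([ 7.00230958e-04, -4.40058947e+01, -1.76587629e+01,  6.34296192e-02,
        5.84631076e-02, -1.51138088e-04]), 'position': array([0.21381269, 0.58652847, 0.22157338]), 'tool_rot': array([ 1.74010938e-01,  9.84743140e-01, -1.00748974e-03, -3.56931092e-04]), 'ft_force': array([ 0.55675978, -0.41435542, -0.24185975]), 'moment': array([-0.01844248, -0.00296143,  0.00728506]), 'grip_width': 0.08697445125009638}
scene {'fx': 623.845, 'fy': 623.845, 'cx': 323.599, 'cy': 239.538, 'k1': 0.007, 'R': [[-0.546, -0.838, -0.011], [-0.512, 0.344, -0.787], [0.663, -0.424, -0.616]], 't': [0.372, 0.319, 1.661]} 0.0038639322916666666
top {'fx': 513.803, 'fy': 513.803, 'cx': 318.032, 'cy': 245.913, 'k1': -0.007, 'R': [[0.013, -1.0, 0.0], [-0.98, -0.013, -0.198], [0.198, 0.002, -0.98]], 't': [0.098, 0.535, 1.539]} 0.004173177083333333
wrist {'fx': 391.624, 'fy': 391.624, 'cx': 316.366, 'cy': 243.944, 'k1': -0.064, 'R': [[0.343, 0.939, -0.003], [0.896, -0.327, 0.299], [0.28, -0.105, -0.954]], 't': [-0.622, -0.036, 0.392]} 0.003961588541666667
```

View pics/top0.png

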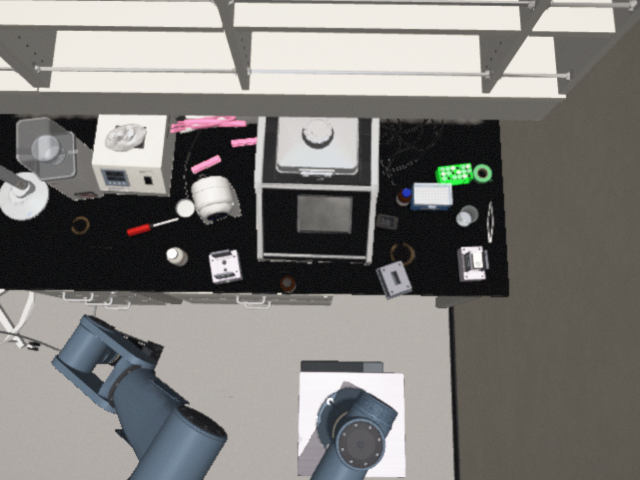

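View pics/scene0.png

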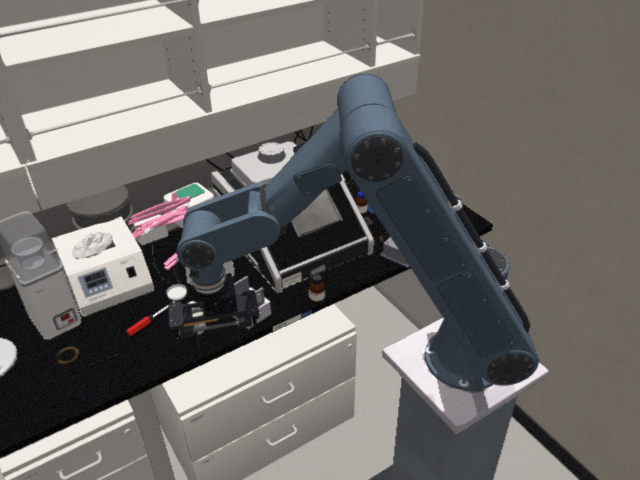

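The top view shows the dock with the probe near px (472,263), the rest stand near (395,280) and the verification block near (225,267). The brown bottle is near (288,284), the white bottle near (176,256) and the beaker near (466,215). The scene view is mostly blocked by the arm. Next I zoom in on these.

```bash
python3 - <<'E'
from h import *
z=np.load('pics/top0.npz',allow_pickle=True); I=z['I'];m=z['m'].item()
a=I[235:305,375:495];b=I[235:305,160:300]
f=lambda x:cv2.resize(x,None,fx=5,fy=5,interpolation=cv2.INTER_CUBIC)
A=f(a);B=f(b); W=max(A.shape[1],B.shape[1])
pad=lambda x:cv2.copyMakeBorder(x,0,0,0,W-x.shape[1],cv2.BORDER_CONSTANT)
C=np.vstack([pad(A),pad(B)])[:600]; cv2.imwrite('pics/zoom.png',cv2.resize(C,None,fx=.85,fy=.85))
for n,uv,h in [('dock',(472,263),.1),('rest',(395,280),.05),('stn',(225,267),.05),('brown',(288,284),.085),('white',(176,256),.095),('beaker',(466,215),.068)]:
    print(n,cast(m,[uv],h).round(3))
P=cloud(m,z['D'])
# bottles by depth
for n,(u,v),h in [('brown',(288,284),.04),('white',(176,256),.04),('beaker',(466,215),.03)]:
    Q=P[v-25:v+25,u-25:u+25].reshape(-1,3);Q=Q[(Q[:,2]>h)&(Q[:,2]<.15)];print(n,len(Q),np.percentile(Q,[5,50,95],axis=0).round(3).tolist())
E
```

```text
dock [[ 0.478 -0.356  0.1  ]]
rest [[ 0.431 -0.132  0.05 ]]
stn [[0.464 0.391 0.05 ]]
brown [[0.41  0.193 0.085]]
white [[0.488 0.532 0.095]]
beaker [[ 0.635 -0.354  0.068]]
brown 199 [[0.398, 0.166, 0.043], [0.416, 0.195, 0.059], [0.492, 0.217, 0.085]]
white 230 [[0.478, 0.522, 0.047], [0.494, 0.538, 0.069], [0.517, 0.559, 0.096]]
beaker 345 [[0.617, -0.385, 0.035], [0.67, -0.309, 0.064], [0.711, -0.28, 0.073]]
```

View pics/zoom.png

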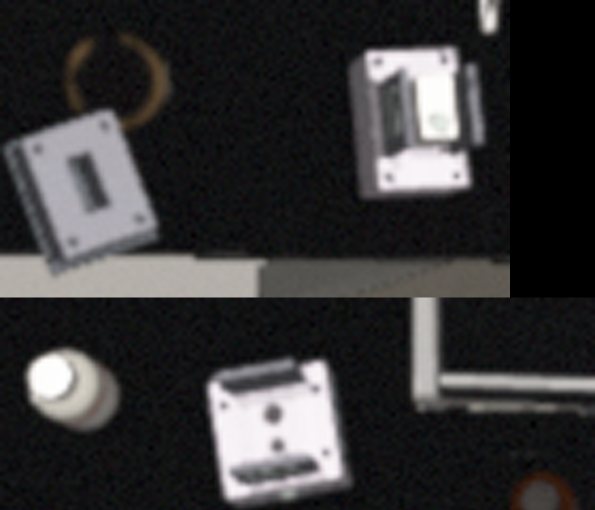

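```bash
cat >> h.py <<'E'
def yawof(): 
    y=Ro.from_quat(robot.get_obs()['tool_rot']).as_matrix()[:,1]; return np.degrees(np.arctan2(y[1],y[0]))
def plan(wps, grip, step=.06):
    "wps: (x,y,z,jaw yaw deg mod 180) ; prints tool-frame rows from measured pose, tool kept straight down"
    o=robot.get_obs(); p=o['position'].copy(); R=Ro.from_quat(o['tool_rot']); k=0
    for x,y,z,yaw in wps:
        g=np.array([x,y,z]); 
        b=R.as_matrix()[:,1]; cur=np.degrees(np.arctan2(b[1],b[0])); d=(yaw-cur+90)%180-90
        yy=np.radians(cur+d); Y=np.array([np.cos(yy),np.sin(yy),0]); Z=np.array([0,0,-1.]); G=Ro.from_matrix(np.c_[np.cross(Y,Z),Y,Z])
        rv=(R.inv()*G).as_rotvec(degrees=True)
        n=max(1,int(np.ceil(max(np.linalg.norm(g-p)/step, np.linalg.norm(rv)/10.5)-1e-6)))
        for i in range(n):
            sh=R.inv().apply((g-p)/(n-i)); rv=(R.inv()*G).as_rotvec(degrees=True)/(n-i)
            sh=sh.round(4); rv=rv.round(1)
            if k%5==0: print('--')
            print([*(sh+0.).tolist(),*(rv+0.).tolist(),grip],','); k+=1
            p=p+R.apply(sh); R=R*Ro.from_rotvec(rv,degrees=True)
        print('  # at',p.round(4))
E
python3 - <<'E'
from h import *
m=robot.camera_model('wrist'); R=np.array(m['R']);o=robot.get_obs()
T=Ro.from_quat(o['tool_rot'])
print('cam in tool',T.inv().apply(-R.T@m['t']-o['position']).round(3),'axes in tool',T.inv().apply(R).round(3).tolist(), yawof())
# where the optical axis meets z=.05
print(pts('wrist',[(320,240)],.05)-o['position'])
plan([(.40,.38,.27,90)],1)
plan([(.39,.36,.27,50),(.39,-.13,.27,20),(.45,-.33,.25,0)],1)
E
```

```text
cam in tool [ 0.082 -0.002 -0.161] axes in tool [[-0.0, 1.0, 0.001], [-0.954, -0.0, -0.3], [-0.3, -0.001, 0.954]] 69.95753474431946
[[ 0.01795827 -0.00528823 -0.17181046]]
--
[-0.0491, -0.0261, -0.0096, 0.0, 0.0, -4.0, 1] ,
[-0.0472, -0.0295, -0.0096, 0.0, 0.0, -4.0, 1] ,
[-0.045, -0.0327, -0.0096, 0.0, 0.0, -4.0, 1] ,
[-0.0427, -0.0357, -0.0096, 0.0, 0.0, -4.0, 1] ,
[-0.04, -0.0386, -0.0096, -0.1, 0.0, -4.0, 1] ,
  # at [0.4  0.38 0.27]
--
[-0.0486, -0.0305, -0.0096, 0.0, 0.0, 4.0, 1] ,
[-0.0506, -0.0271, -0.0096, 0.0, 0.0, 4.0, 1] ,
[-0.0524, -0.0235, -0.0096, 0.0, 0.0, 4.0, 1] ,
[-0.0539, -0.0197, -0.0096, 0.0, 0.0, 4.0, 1] ,
[-0.0552, -0.016, -0.0096, -0.1, 0.0, 4.0, 1] ,
  # at [0.39 0.36 0.27]
--
[-0.035, -0.0417, 0.0, 0.0, 0.0, 3.3, 1] ,
[-0.0374, -0.0396, 0.0, 0.0, 0.0, 3.3, 1] ,
[-0.0396, -0.0374, 0.0, 0.0, 0.0, 3.3, 1] ,
[-0.0417, -0.035, 0.0, 0.0, 0.0, 3.3, 1] ,
[-0.0436, -0.0326, 0.0, 0.0, 0.0, 3.4, 1] ,
--
[-0.0455, -0.0299, 0.0, 0.0, 0.0, 3.3, 1] ,
[-0.0471, -0.0273, 0.0, 0.0, 0.0, 3.4, 1] ,
[-0.0486, -0.0244, 0.0, 0.0, 0.0, 3.3, 1] ,
[-0.05, -0.0216, 0.0, 0.0, 0.0, 3.4, 1] ,
  # at [ 0.39 -0.13  0.27]
[-0.0521, -0.003, 0.005, 0.0, 0.0, 5.0, 1] ,
--
[-0.0522, 0.0016, 0.005, 0.0, 0.0, 5.0, 1] ,
[-0.0518, 0.0062, 0.005, 0.0, 0.0, 5.0, 1] ,
[-0.0511, 0.0106, 0.005, 0.0, 0.0, 5.0, 1] ,
  # at [ 0.45 -0.33  0.25]
```

{"fn": "drive_tool", "kwargs": {"series": [[-0.049,-0.026,-0.01,0,0,-4,1],[-0.047,-0.0295,-0.01,0,0,-4,1],[-0.045,-0.0325,-0.01,0,0,-4,1],[-0.043,-0.0355,-0.01,0,0,-4,1],[-0.04,-0.0385,-0.01,0,0,-4,1]]}}

```text
time: 0.78
position: [0.4012, 0.3795, 0.2727]
tool_rot: [-0.001, 1.0, -0.0, -0.0]
ft_force: [0.7, -0.3, 0.6]
grip_width: 0.0872
```

{"fn": "drive_tool", "kwargs": {"series": [[0,0,0,0,0,0,1],[0,0,0,0,0,0,1]]}}

```text
time: 1.02
position: [0.3999, 0.3809, 0.2722]
tool_rot: [0.001, 1.0, -0.0, -0.001]
ft_force: [-0.1, -0.1, -0.4]
grip_width: 0.0873
```

```bash
python3 - <<'E'
from h import *
m=robot.camera_model('wrist'); I,D=robot.camera('wrist'); cv2.imwrite('pics/stn.png',I); np.savez('pics/stn.npz',I=I,D=D,m=m)
print(robot.get_obs()['position'],yawof())
plan([(.39,.25,.27,70),(.37,-.12,.27,20)],1)
E
```

```text
[0.39937146 0.3813529  0.27211991] 89.97035415713285
--
[0.0031, -0.0438, 0.0007, 0.0, 0.0, 6.7, 1] ,
[-0.002, -0.0438, 0.0007, 0.0, 0.0, 6.6, 1] ,
[-0.0071, -0.0434, 0.0008, 0.0, -0.1, 6.7, 1] ,
  # at [0.39 0.25 0.27]
[-0.0154, -0.0506, 0.0, 0.0, 0.0, 7.1, 1] ,
[-0.0216, -0.0483, 0.0, 0.0, 0.0, 7.1, 1] ,
--
[-0.0274, -0.0453, 0.0, 0.0, 0.0, 7.2, 1] ,
[-0.0328, -0.0415, 0.0001, 0.0, 0.0, 7.1, 1] ,
[-0.0377, -0.0372, 0.0, 0.0, 0.0, 7.2, 1] ,
[-0.0421, -0.0321, 0.0001, 0.0, 0.0, 7.1, 1] ,
[-0.0457, -0.0267, 0.0, 0.0, 0.0, 7.2, 1] ,
  # at [ 0.37 -0.12  0.27]
```

View pics/stn.png

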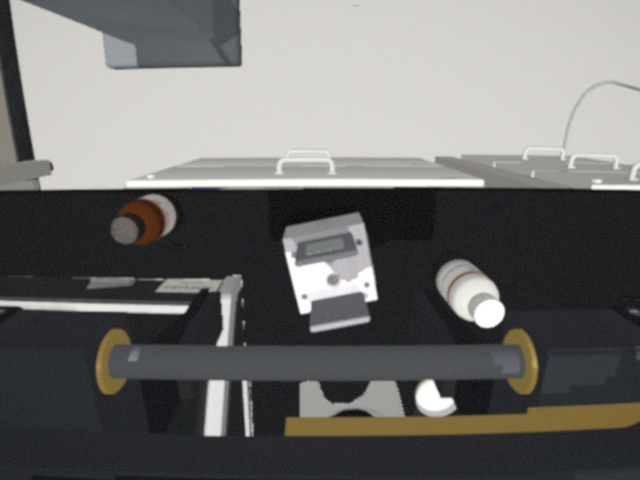

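Wrist view over the block: block centred near (331,262), with two cheeks at (325,247) and (338,310) and one well visible at (333,279). The brown bottle is at (145,220) and the white bottle at (470,290). I fit the block from its depth cloud, then fly on to the rest stand.

```bash
cat >> h.py <<'E'
def rect(P,mask):
    Q=P[mask][:,:2].astype(np.float32); r=cv2.minAreaRect(Q*1000); return r
def comps(P,zlo,zhi,c,rad):
    M=(P[...,2]>zlo)&(P[...,2]<zhi)&(np.hypot(P[...,0]-c[0],P[...,1]-c[1])<rad)
    n,L,S,C=cv2.connectedComponentsWithStats(M.astype(np.uint8))
    for i in range(1,n):
        if S[i,4]>80: 
            m=L==i; r=rect(P,m); print(zlo,'n',S[i,4],'px',C[i].round(0),'c',np.round(r[0],1),'size',np.round(r[1],1),'ang',round(r[2],2),'z',np.median(P[m][:,2]).round(4))
E
python3 - <<'E'
from h import *
for f,c in (('stn',(.464,.391)),('top0',(.464,.391))):
    z=np.load(f'pics/{f}.npz',allow_pickle=True); P=cloud(z['m'].item(),z['D'])
    for a,b in ((.045,.055),(.102,.113)): comps(P,a,b,c,.075)
# wells in top view
z=np.load('pics/top0.npz',allow_pickle=True); g=cv2.cvtColor(z['I'],6)[250:285,205:245]; print('\n'.join(' '.join('%3d'%v for v in r[10:30]) for r in g[5:28]))
E
```

```text
0.045 n 4192 px [332. 269.] c [465.2 394.1] size [86.8 84.3] ang 11.4 z 0.0492
0.102 n 514 px [326. 257.] c [432.4 387.3] size [ 7.8 57.5] ang 12.03 z 0.1065
0.102 n 483 px [340. 322.] c [497.8 401. ] size [ 7.8 57.8] ang 12.37 z 0.1064
0.045 n 392 px [226. 264.] c [470.2 391.4] size [86.1 87.6] ang 9.86 z 0.0489
 64  59  60  60  58  62  63  67  70  79  92 110 121 138 163 180 191 202 202 205
 63  65  69  77  86  93 111 124 135 162 179 187 191 198 214 221 221 210 172 150
113 122 136 161 179 184 189 195 196 211 218 219 218 220 223 225 227 227 209 199
190 189 196 210 222 220 221 220 217 219 222 222 222 223 231 237 238 241 237 236
228 218 219 222 225 225 224 218 205 204 220 232 235 236 240 244 245 245 245 244
237 228 222 229 236 236 231 205 162 152 183 224 240 242 244 245 245 246 246 244
242 239 235 238 244 243 228 177 122 106 125 194 237 243 244 245 245 246 246 245
243 242 241 244 244 241 221 154 103  97 112 187 235 242 243 244 245 246 245 244
242 242 242 242 244 243 226 166 115 101 128 204 239 242 243 245 245 246 246 245
244 242 241 242 244 245 237 214 177 155 185 231 242 243 243 244 2
[... 354 characters left out ...]
 244 245 239 211 142 115 156 221 242 243 244 246 246 246 246
244 243 241 240 242 244 244 240 208 141 116 153 216 240 241 241 243 245 246 246
244 243 241 242 242 244 244 240 227 194 174 189 205 219 220 217 218 226 237 244
245 242 239 239 238 241 237 225 217 204 189 184 174 177 177 171 166 165 192 231
242 232 215 213 208 205 197 180 175 174 168 155 147 143 137 124 118 102 113 178
209 191 172 169 159 153 149 145 138 131 121 117 119 118 102  78  67  64  68 119
152 143 136 131 122 113 122 131 117  96  78  78  88  97  87  76  70  73  84 121
115 103 102 108 100  82  94 104  97  89  78  75  87  93  93 110 126 140 167 191
150  88  79  91  93  82  85  95  92  99  98 101 141 178 181 182 188 198 210 211
```

{"fn": "drive_tool", "kwargs": {"series": [[0.003,-0.044,0.001,0,0,6.7,1],[-0.002,-0.044,0.001,0,0,6.7,1],[-0.007,-0.043,0,0,0,6.7,1],[-0.0155,-0.0505,0,0,0,7.1,1],[-0.0215,-0.0485,0,0,0,7.1,1]]}}

```text
time: 1.7
position: [0.384, 0.1439, 0.2703]
tool_rot: [0.295, 0.955, -0.0, -0.0]
ft_force: [1.2, -0.2, 0.1]
grip_width: 0.0871
```

{"fn": "drive_tool", "kwargs": {"series": [[-0.0275,-0.0455,0,0,0,7.1,1],[-0.033,-0.0415,0,0,0,7.1,1],[-0.0375,-0.037,0,0,0,7.1,1],[-0.042,-0.032,0,0,0,7.1,1],[-0.0455,-0.0265,0,0,0,7.1,1]]}}

```text
time: 2.33
position: [0.3709, -0.1202, 0.2705]
tool_rot: [0.573, 0.819, 0.0, -0.0]
ft_force: [0.6, -0.9, 0.4]
grip_width: 0.0871
```

{"fn": "drive_tool", "kwargs": {"series": [[0,0,0,0,0,0,1],[0,0,0,0,0,0,1]]}}

```text
time: 2.58
position: [0.3707, -0.1186, 0.2702]
tool_rot: [0.572, 0.82, 0.0, -0.001]
ft_force: [-0.0, 0.2, 0.3]
grip_width: 0.0868
```

```bash
python3 - <<'E'
from h import *
m=robot.camera_model('wrist'); I,D=robot.camera('wrist'); cv2.imwrite('pics/rest.png',I); np.savez('pics/rest.npz',I=I,D=D,m=m)
print(robot.get_obs()['position'],yawof())
P=cloud(m,D)
comps(P,.045,.055,(.431,-.132),.08)
comps(P,.045,.055,(.478,-.356),.08);comps(P,.094,.101,(.478,-.356),.08);comps(P,.102,.113,(.478,-.356),.08)
plan([(.45,-.33,.27,0)],1)
E
```

```text
[ 0.37066821 -0.11821963  0.27020917] 20.305493459075112
0.045 n 5067 px [371. 240.] c [ 435.3 -133.1] size [89.6 70.3] ang 20.02 z 0.0493
0.045 n 626 px [324. 410.] c [ 474.1 -343.1] size [90. 25.] ang 20.12 z 0.0494
--
[-0.0565, 0.0002, 0.0, 0.0, 0.0, 5.1, 1] ,
[-0.0563, 0.0053, -0.0001, 0.0, 0.0, 5.1, 1] ,
[-0.0556, 0.0102, 0.0, 0.0, 0.0, 5.1, 1] ,
[-0.0545, 0.0152, -0.0001, -0.1, -0.1, 5.0, 1] ,
  # at [ 0.45 -0.33  0.27]
```

View pics/rest.png

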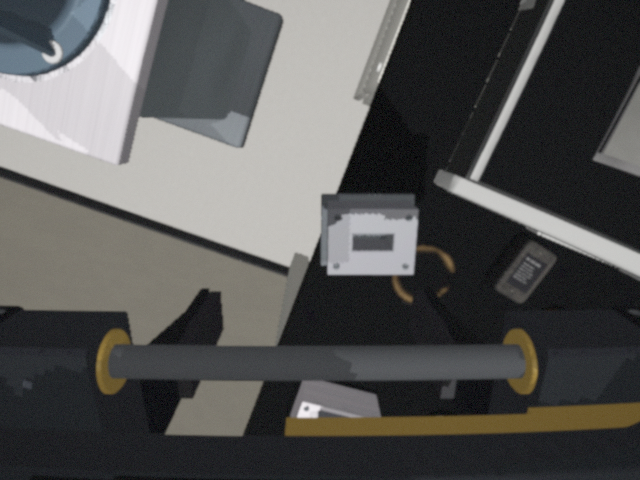

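The rest stand is at (371,240) with its slot visible, and the dock's corner is just in view at (335,405). Next I go to the dock.

{"fn": "drive_tool", "kwargs": {"series": [[-0.0565,0,0,0,0,5.1,1],[-0.0565,0.005,0,0,0,5.1,1],[-0.0555,0.01,0,0,0,5.1,1],[-0.0545,0.015,0,0,0,5.1,1]]}}

```text
time: 3.12
position: [0.4506, -0.3313, 0.2704]
tool_rot: [0.708, 0.706, 0.0, -0.0]
ft_force: [0.5, 0.4, -0.6]
grip_width: 0.0869
```

{"fn": "drive_tool", "kwargs": {"series": [[0,0,0,0,0,0,1],[0,0,0,0,0,0,1]]}}

```text
time: 3.38
position: [0.449, -0.3296, 0.2698]
tool_rot: [0.708, 0.707, 0.0, -0.002]
ft_force: [-0.6, 0.6, -0.1]
grip_width: 0.087
```

```bash
python3 - <<'E'
from h import *
m=robot.camera_model('wrist'); I,D=robot.camera('wrist'); cv2.imwrite('pics/dock.png',I); np.savez('pics/dock.npz',I=I,D=D,m=m)
print(robot.get_obs()['position'],yawof())
P=cloud(m,D)
comps(P,.045,.055,(.478,-.356),.08);comps(P,.094,.1015,(.478,-.356),.08);comps(P,.1028,.113,(.478,-.356),.08)
z=np.load('pics/top0.npz',allow_pickle=True); print('wells top',cast(z['m'].item(),[(224,262),(225.2,269.4)],.05))
z=np.load('pics/stn.npz',allow_pickle=True); print('big well wrist',cast(z['m'].item(),[(333,279.5)],.05))
E
```

```text
[ 0.44885018 -0.32942456  0.27011781] -0.0604051078476642
0.045 n 2818 px [350. 244.] c [ 486.9 -373. ] size [100.1  65. ] ang 3.08 z 0.0493
0.094 n 196 px [357. 236.] c [ 485.3 -345.9] size [56.6  3. ] ang 3.83 z 0.0968
0.094 n 1192 px [361. 263.] c [ 487.4 -372. ] size [45.5 26.8] ang 2.15 z 0.0991
0.094 n 204 px [358. 286.] c [ 487.6 -393.4] size [57.2  3.4] ang 4.8 z 0.0977
0.1028 n 528 px [359. 242.] c [ 485.4 -349. ] size [57.   7.5] ang 2.98 z 0.1065
0.1028 n 167 px [347. 267.] c [ 475.3 -372.8] size [13.1 13.1] ang 21.14 z 0.1043
0.1028 n 484 px [360. 292.] c [ 487.7 -396. ] size [57.3  7.4] ang 3.56 z 0.1066
wells top [[0.47960784 0.39478782 0.05      ]
 [0.45658371 0.38995598 0.05      ]]
big well wrist [[0.47666485 0.39648257 0.05      ]]
```

View pics/dock.png

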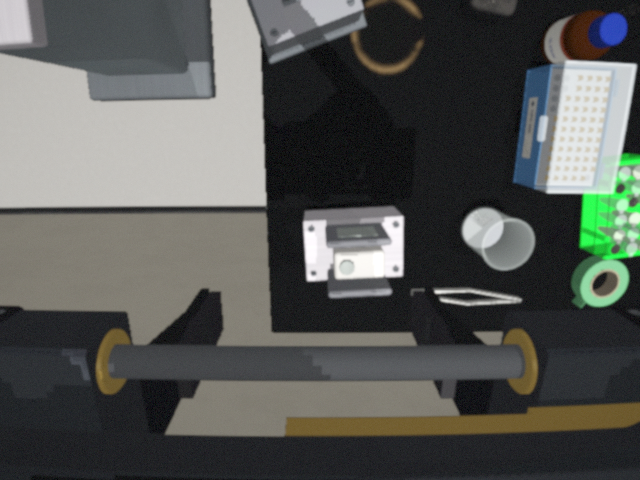

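The dock is at (352,245), with the head at (361,263) and its button at (347,267) on the robot side. The beaker is at (498,238). The head centre measures (0.4872, -0.3722) with yaw about 2.7°.

```bash
python3 - <<'E'
from h import *
plan([(.4870,-.3722,.14,2.6),(.4870,-.3722,.061,2.6)],1,.045)
E
```

```text
--
[-0.0108, 0.0096, 0.0325, 0.0, 0.0, -0.7, 1] ,
[-0.0109, 0.0095, 0.0325, 0.0, 0.0, -0.7, 1] ,
[-0.0109, 0.0093, 0.0325, 0.0, -0.1, -0.6, 1] ,
[-0.011, 0.0092, 0.0325, -0.1, 0.0, -0.7, 1] ,
  # at [ 0.487  -0.3722  0.14  ]
[0.0, 0.0, 0.0395, 0.0, 0.0, 0.0, 1] ,
--
[-0.0001, 0.0, 0.0395, 0.0, 0.0, 0.0, 1] ,
  # at [ 0.487  -0.3722  0.061 ]
```

{"fn": "drive_tool", "kwargs": {"series": [[-0.011,0.0095,0.0325,0,0,-0.7,1],[-0.011,0.0095,0.0325,0,0,-0.7,1],[-0.011,0.0093,0.0325,0,0,-0.6,1],[-0.011,0.0093,0.0325,0,0,-0.6,1],[0,0,0,0,0,0,1]]}}

```text
time: 4.05
position: [0.4862, -0.3728, 0.1385]
tool_rot: [0.692, 0.722, 0.0, -0.003]
ft_force: [-0.2, 0.2, 1.3]
grip_width: 0.0871
```

{"fn": "drive_tool", "kwargs": {"series": [[0,0,0.02,0,0,0,1],[0,0,0.02,0,0,0,1],[0,0,0.02,0,0,0,1],[0,0,0.019,0,0,0,1],[0,0,0,0,0,0,1]]}}

```text
time: 4.68
position: [0.4866, -0.3744, 0.0612]
tool_rot: [0.692, 0.722, 0.0, -0.001]
ft_force: [0.7, -0.3, 0.4]
grip_width: 0.087
```

{"fn": "drive_tool", "kwargs": {"series": [[0,0,0,0,0,0,0.45],[0,0,0,0,0,0,0.45],[0,0,0,0,0,0,0.4],[0,0,0,0,0,0,0.4],[0,0,0,0,0,0,0.4]], "squeeze": 25}}

```text
time: 5.3
position: [0.4873, -0.3759, 0.0617]
tool_rot: [0.692, 0.721, 0.0, 0.0]
ft_force: [0.2, -0.1, 1.0]
grip_width: 0.0458
```

{"fn": "drive_tool", "kwargs": {"series": [[0,0,-0.02,0,0,0,0.4],[0,0,-0.03,0,0,0,0.4],[0,0,-0.03,0,0,0,0.4],[0,0,-0.03,0,0,0,0.4],[0,0,-0.03,0,0,0,0.4]]}}

```text
time: 5.92
position: [0.4868, -0.3754, 0.2021]
tool_rot: [0.692, 0.721, 0.0, -0.001]
ft_force: [-0.9, 0.2, -1.3]
grip_width: 0.0458
```

```bash
python3 - <<'E'
from h import *
o=robot.get_obs();m=robot.camera_model('wrist'); I,D=robot.camera('wrist'); cv2.imwrite('pics/held.png',I); np.savez('pics/held.npz',I=I,D=D,m=m)
print(o['position'],yawof(),o['grip_width'],o['ft_force'])
P=cloud(m,D); T=Ro.from_quat(o['tool_rot']); Q=T.inv().apply(P.reshape(-1,3)-o['position']).reshape(P.shape)
for v in range(240,345,8): print(v,*['%d,%d,%d'%tuple((Q[v,u]*1000).round()) if D[v,u]>0 and D[v,u]<.3 else '-' for u in range(250,400,12)])
E
```

```text
[ 0.48677571 -0.37540281  0.20209491] 2.3686350284482693 0.045848112892231334 [-0.86196843  0.18897148 -1.26097638]
240 - - - - - - - - - - - - -
248 - - - - - - - - - - - - -
256 - - - - 7,-11,50 - - - - - - - -
264 - - - -18,-22,106 7,-10,38 -18,-5,105 -18,4,104 9,9,32 -18,21,104 - - - -
272 - - 17,-19,2 16,-14,3 17,-8,1 17,-3,2 16,2,2 16,8,3 17,13,2 17,18,1 - - -
280 - - 17,-18,-8 17,-13,-7 17,-8,-8 17,-3,-8 17,2,-8 17,7,-8 17,12,-8 16,18,-6 - - -
288 10,-30,0 - 16,-17,-15 17,-12,-16 17,-8,-16 17,-3,-16 17,2,-16 17,7,-17 17,12,-16 17,17,-16 16,22,-14 10,29,-1 -
296 10,-29,-9 16,-21,-22 16,-17,-22 17,-12,-23 16,-7,-23 16,-3,-22 16,2,-23 16,7,-23 16,11,-23 16,16,-23 17,20,-24 9,28,-7 -
304 8,-28,-14 16,-20,-30 17,-16,-30 16,-12,-29 17,-7,-31 16,-3,-30 16,2,-30 17,6,-31 17,11,-31 16,15,-30 17,19,-31 8,27,-14 10,31,-17
312 8,-27,-19 16,-20,-36 16,-15,-35 16,-11,-36 17,-7,-37 16,-2,-36 16,2,-35 16,6,-35 16,10,-36 16,15,-36 16,19,-35 8,26,-20 9,30,-23
320 8,-26,-27 14,-20,-37 14,-15,-38 13,-11,-36 14,-7,-37 14,-2,-37 14,2,-37 14,6,-38 14,10,-37 14,15,-38 13,19,-36 8,25,-27 9,29,-29
328 8,-25,-32 11,-20,-38 11,-15,-37 10,-11,-37 11,-7,-38 11,-2,-38 11,2,-38 11,6,-37 11,10,-38 11,15,-38 11,19,-38 8,24,-32 9,28,-35
336 8,-24,-39 7,-20,-37 10,-15,-41 10,-11,-42 7,-7,-37 8,-2,-38 7,2,-37 8,6,-39 8,10,-38 8,15,-38 7,19,-37 8,23,-38 9,27,-40
344 8,-23,-44 4,-20,-37 7,-15,-43 7,-11,-42 7,-7,-42 5,-3,-38 4,2,-38 4,6,-38 5,10,-38 4,15,-38 5,19,-38 7,23,-43 8,27,-44
```

View pics/held.png

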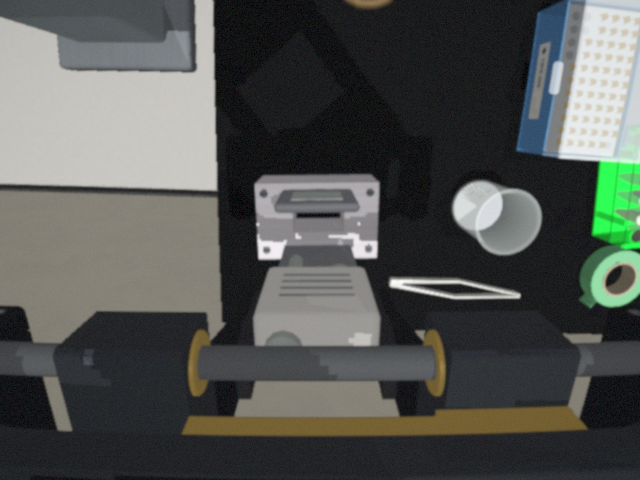

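The probe is held square: head spans (255–378, 268–345) with the button at (283,340), toward the robot. In the tool frame the head centre is at x +3.5 mm, y 0, and the underside at z +12 mm. I plan the move to the rest stand now.

```bash
python3 - <<'E'
from h import *
z=np.load('pics/rest.npz',allow_pickle=True); m=z['m'].item(); g=cv2.cvtColor(z['I'],6)
M=np.zeros_like(g); M[225:260,345:402]=(g[225:260,345:402]<120)*255
n,L,S,C=cv2.connectedComponentsWithStats(M); i=1+np.argmax(S[1:,4]); r=cv2.minAreaRect(np.argwhere(L==i)[:,::-1].astype(np.float32))
p=cast(m,cv2.boxPoints(r),.05)[:,:2]; print(r, 'slot centre',p.mean(0), p)
plan([(.4365,-.1364,.20,20),(.4365,-.1364,.125,20)],.4,.05)
E
```

```text
((372.5, 242.5), (15.0, 39.0), 90.0) slot centre [ 0.43641249 -0.13367518] [[ 0.41469192 -0.13314666]
 [ 0.4519429  -0.11939118]
 [ 0.45836259 -0.13413398]
 [ 0.42065257 -0.14802888]]
--
[0.0486, -0.0084, 0.001, 0.0, 0.1, -3.5, 0.4] ,
[0.049, -0.0055, 0.0011, 0.1, 0.1, -3.5, 0.4] ,
[0.0492, -0.0024, 0.0012, 0.0, 0.0, -3.5, 0.4] ,
[0.0493, 0.0005, 0.0012, 0.1, 0.1, -3.6, 0.4] ,
[0.0492, 0.0037, 0.0012, 0.0, 0.0, -3.5, 0.4] ,
  # at [ 0.4365 -0.1364  0.2   ]
--
[0.0, 0.0, 0.0375, 0.0, 0.0, 0.0, 0.4] ,
[0.0, 0.0, 0.0375, 0.0, 0.0, 0.0, 0.4] ,
  # at [ 0.4365 -0.1364  0.125 ]
```

{"fn": "drive_tool", "kwargs": {"series": [[0.0485,-0.0085,0.001,0,0,-3.5,0.4],[0.049,-0.0055,0.001,0,0,-3.5,0.4],[0.049,-0.0025,0.001,0,0,-3.5,0.4],[0.0495,0.0005,0.001,0,0,-3.6,0.4],[0.049,0.0035,0.001,0,0,-3.5,0.4]]}}

```text
time: 6.6
position: [0.4339, -0.1336, 0.1959]
tool_rot: [0.573, 0.819, 0.0, -0.0]
ft_force: [0.0, 0.2, -0.5]
grip_width: 0.0459
```

{"fn": "drive_tool", "kwargs": {"series": [[0,0,0.035,0,0,0,0.4],[0,0,0.035,0,0,0,0.4],[0,0,0,0,0,0,0.4],[0,0,0,0,0,0,0.4]]}}

```text
time: 7.1
position: [0.4351, -0.1355, 0.1269]
tool_rot: [0.574, 0.819, 0.0, 0.0]
ft_force: [0.4, 0.4, -0.3]
grip_width: 0.0461
```

```bash
python3 - <<'E'
from h import *
o=robot.get_obs();m=robot.camera_model('wrist'); I,D=robot.camera('wrist'); np.savez('pics/hrest.npz',I=I,D=D,m=m)
print(o['position'],yawof(),o['grip_width'],o['ft_force'])
P=cloud(m,D); T=Ro.from_quat(o['tool_rot']); Q=T.inv().apply(P.reshape(-1,3)-o['position']).reshape(P.shape)
f=Q[285:312,270:355]; f=f[(f[...,2]>-34)&(f[...,2]<0)&(f[...,0]>.005)&(f[...,0]<.03)]; print('face x',np.median(f,0)[0])
comps(P,.045,.055,(.435,-.133),.08)
plan([(.4365,-.1364,.0625,20)],.4,.02)
E
```

```text
[ 0.43507436 -0.13549354  0.12691159] 19.947026763561265 0.046052706730628126 [ 0.36664217  0.40665338 -0.29582924]
face x 0.01668259117720656
0.045 n 9151 px [320. 231.] c [ 434.3 -129.9] size [90.7 63.5] ang 20.45 z 0.0493
--
[-0.0002, 0.0002, 0.0162, 0.0, 0.0, 0.0, 0.4] ,
[-0.0002, 0.0002, 0.0162, 0.0, 0.0, 0.0, 0.4] ,
[-0.0002, 0.0001, 0.0162, 0.0, 0.0, 0.0, 0.4] ,
[-0.0003, 0.0002, 0.0163, 0.1, 0.1, -0.1, 0.4] ,
  # at [ 0.4365 -0.1364  0.0625]
```

{"fn": "drive_tool", "kwargs": {"series": [[-0.0005,0.0005,0.012,0,0,0,0.4],[-0.0004,0.0005,0.012,0,0,0,0.4],[0,0,0.012,0,0,0,0.4],[0,0,0.01,0,0,0,0.4],[0,0,0.01,0,0,0,0.4]]}}

```text
time: 7.78
position: [0.4358, -0.1356, 0.0697]
tool_rot: [0.574, 0.819, -0.0, -0.0]
ft_force: [-0.3, -0.0, -0.7]
grip_width: 0.0461
```

{"fn": "drive_tool", "kwargs": {"series": [[0,0,0.005,0,0,0,0.4],[0,0,0.003,0,0,0,0.4],[0,0,0,0,0,0,0.4]]}}

```text
time: 8.15
position: [0.4359, -0.1357, 0.0626]
tool_rot: [0.574, 0.819, -0.0, -0.0]
ft_force: [-0.3, -0.9, -1.1]
grip_width: 0.0458
```

{"fn": "drive_tool", "kwargs": {"series": [[0,0,0.001,0,0,0,0.4],[0,0,0,0,0,0,0.6],[0,0,0,0,0,0,1],[0,0,0,0,0,0,1],[0,0,0,0,0,0,1]]}}

```text
time: 8.78
position: [0.436, -0.1357, 0.0615]
tool_rot: [0.574, 0.819, -0.0, -0.0]
ft_force: [0.9, 0.3, -0.7]
grip_width: 0.0741
```

{"fn": "drive_tool", "kwargs": {"series": [[0,0,-0.03,0,0,0,1],[0,0,-0.04,0,0,0,1],[0,0,-0.06,0,0,0,1],[0,0,-0.06,0,0,0,1],[0,0,0,0,0,0,1]]}}

```text
time: 9.4
position: [0.4388, -0.1372, 0.256]
tool_rot: [0.574, 0.819, 0.0, 0.006]
ft_force: [-0.4, -0.2, -1.0]
grip_width: 0.0874
```

```bash
python3 - <<'E'
from h import *
o=robot.get_obs();m=robot.camera_model('wrist'); I,D=robot.camera('wrist'); cv2.imwrite('pics/rel.png',I[150:350,150:500]); np.savez('pics/rel.npz',I=I,D=D,m=m)
print(o['position'],yawof(),o['grip_width'],o['q'][5],o['q'][0])
P=cloud(m,D)
comps(P,.045,.055,(.435,-.133),.08);comps(P,.094,.102,(.435,-.133),.06);comps(P,.1028,.113,(.435,-.133),.06)
E
```

```text
[ 0.43878465 -0.13723936  0.25604136] 19.966777790271102 0.08735346434182463 -0.89563173272311 -0.5470005210125115
0.045 n 4680 px [313. 198.] c [ 435.6 -133.3] size [90.4 69.4] ang 19.95 z 0.0494
0.094 n 1452 px [318. 212.] c [ 436.4 -131.6] size [46.1 26.7] ang 19.41 z 0.0996
0.1028 n 222 px [301. 215.] c [ 425.1 -135.4] size [13.1 13.5] ang 20.01 z 0.1051
```

View pics/rel.png

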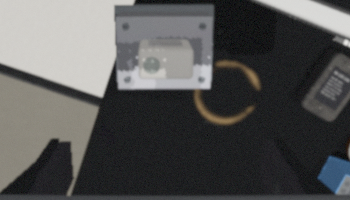

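The crop shows the probe standing upright in the stand: head at (168,58), button at (150,65). The fit gives head (0.4364, -0.1316), yaw 19.7°, top at 0.0996. I rotate the gripper 90° and take it across the 26 mm.

{"fn": "drive_tool", "kwargs": {"series": [[0,0,0,0,0,-10,1],[0,0,0,0,0,-10,1],[0,0,0,0,0,-10,1],[0,0,0,0,0,-10,1],[0,0,0,0,0,-10,1]]}}

```text
time: 10.07
position: [0.4345, -0.1349, 0.2492]
tool_rot: [0.171, 0.985, 0.001, -0.003]
ft_force: [0.6, 0.9, 1.3]
grip_width: 0.0872
```

{"fn": "drive_tool", "kwargs": {"series": [[0,0,0,0,0,-10,1],[0,0,0,0,0,-10,1],[0,0,0,0,0,-10,1],[0,0,0,0,0,-9.7,1],[0,0,0,0,0,0,1]]}}

```text
time: 10.7
position: [0.4347, -0.135, 0.2496]
tool_rot: [-0.17, 0.986, 0.002, -0.002]
ft_force: [-0.3, -0.2, 0.1]
grip_width: 0.0868
```

```bash
python3 - <<'E'
from h import *
o=robot.get_obs();m=robot.camera_model('wrist'); I,D=robot.camera('wrist'); np.savez('pics/rel2.npz',I=I,D=D,m=m)
print(o['position'],yawof(),o['q'][5])
P=cloud(m,D)
comps(P,.045,.055,(.435,-.133),.08);comps(P,.094,.102,(.435,-.133),.06);comps(P,.1028,.113,(.435,-.133),.06)
plan([(.4364,-.1317,.14,109.7),(.4364,-.1317,.062,109.7)],1,.04)
E
```

```text
[ 0.43470852 -0.13499137  0.24961659] 109.48453526093675 -2.459203495144971
0.045 n 4889 px [318. 209.] c [ 435.7 -133.5] size [90.  70.3] ang 20.18 z 0.0493
0.094 n 1442 px [320. 230.] c [ 435.5 -132.1] size [45.6 26. ] ang 19.09 z 0.0995
0.1028 n 228 px [321. 218.] c [ 424.6 -136. ] size [13.5 13.2] ang 63.01 z 0.1051
--
[-0.0009, 0.0008, 0.0366, 0.1, 0.0, -0.1, 1] ,
[-0.0009, 0.0008, 0.0367, 0.0, -0.1, -0.1, 1] ,
[-0.0009, 0.0009, 0.0366, 0.1, 0.0, 0.0, 1] ,
  # at [ 0.4364 -0.1317  0.14  ]
[0.0, 0.0, 0.039, 0.0, 0.0, 0.0, 1] ,
[-0.0001, 0.0, 0.039, 0.0, 0.0, 0.0, 1] ,
  # at [ 0.4364 -0.1317  0.062 ]
```

{"fn": "drive_tool", "kwargs": {"series": [[-0.0008,0.0008,0.0366,0,0,0,1],[-0.0008,0.0008,0.0366,0,0,0,1],[-0.0006,0.0006,0.0366,0,0,0,1],[0,0,0.03,0,0,0,1],[0,0,0.03,0,0,0,1]]}}

```text
time: 11.38
position: [0.4368, -0.1326, 0.0802]
tool_rot: [-0.169, 0.986, 0.0, -0.0]
ft_force: [0.3, 0.2, -1.1]
grip_width: 0.0873
```

{"fn": "drive_tool", "kwargs": {"series": [[0,0,0.01,0,0,0,1],[0,0,0.008,0,0,0,1],[0,0,0,0,0,0,1]]}}

```text
time: 11.75
position: [0.4374, -0.1329, 0.0638]
tool_rot: [-0.17, 0.985, -0.0, 0.0]
ft_force: [-0.3, -0.5, 0.4]
grip_width: 0.0869
```

{"fn": "drive_tool", "kwargs": {"series": [[0,0,0,0,0,0,0.3],[0,0,0,0,0,0,0.2],[0,0,0,0,0,0,0.2],[0,0,0,0,0,0,0.2],[0,0,0,0,0,0,0.2]], "squeeze": 25}}

```text
time: 12.38
position: [0.4373, -0.1329, 0.0638]
tool_rot: [-0.171, 0.985, -0.0, 0.0]
ft_force: [-0.7, -0.2, -0.4]
grip_width: 0.0452
```

{"fn": "drive_tool", "kwargs": {"series": [[0,0,0,0,0,0,0.2],[0,0,0,0,0,0,0.2]]}}

```text
time: 12.62
position: [0.437, -0.1327, 0.0637]
tool_rot: [-0.171, 0.985, 0.0, -0.0]
ft_force: [-0.6, -0.3, 1.2]
grip_width: 0.0258
```

{"fn": "drive_tool", "kwargs": {"series": [[0,0,-0.02,0,0,0,0.2],[0,0,-0.04,0,0,0,0.2],[0,0,-0.05,0,0,0,0.2],[0,0,-0.06,0,0,0,0.2],[0,0,0,0,0,0,0.2]]}}

```text
time: 13.25
position: [0.44, -0.1344, 0.2379]
tool_rot: [-0.171, 0.985, -0.004, 0.004]
ft_force: [0.9, -0.3, -1.0]
grip_width: 0.026
```

```bash
python3 - <<'E'
from h import *
plan([(.41,-.07,.24,109.5),(.41,.32,.24,101.8),(.4651,.3941,.19,101.8)],.2,.055)
E
```

```text
--
[0.0033, 0.0354, -0.0014, -0.2, 0.2, 0.1, 0.2] ,
[0.0034, 0.0353, -0.0012, -0.3, 0.2, 0.1, 0.2] ,
  # at [ 0.41 -0.07  0.24]
[-0.0163, 0.046, 0.0, 0.0, 0.0, 1.0, 0.2] ,
[-0.0154, 0.0462, 0.0, 0.0, 0.0, 1.0, 0.2] ,
[-0.0146, 0.0465, 0.0, 0.0, 0.0, 0.9, 0.2] ,
--
[-0.0139, 0.0467, 0.0, 0.0, 0.0, 1.0, 0.2] ,
[-0.0131, 0.047, 0.0, 0.0, 0.0, 0.9, 0.2] ,
[-0.0124, 0.0472, 0.0, 0.0, 0.0, 1.0, 0.2] ,
[-0.0115, 0.0474, 0.0, 0.0, 0.0, 0.9, 0.2] ,
[-0.0108, 0.0475, 0.0, 0.0, 0.0, 1.0, 0.2] ,
  # at [0.41 0.32 0.24]
--
[-0.0345, 0.0306, 0.025, 0.0, 0.0, 0.0, 0.2] ,
[-0.0346, 0.0307, 0.025, 0.0, 0.0, 0.0, 0.2] ,
  # at [0.4651 0.3941 0.19  ]
```

{"fn": "drive_tool", "kwargs": {"series": [[0.0033,0.0354,-0.001,0,0,0,0.2],[0.0033,0.0354,-0.001,0,0,0,0.2],[-0.0163,0.046,0,0,0,1,0.2],[-0.0155,0.046,0,0,0,1,0.2],[-0.0145,0.0465,0,0,0,1,0.2]]}}

```text
time: 13.88
position: [0.4055, 0.079, 0.2344]
tool_rot: [-0.144, 0.99, 0.0, -0.001]
ft_force: [0.4, -1.3, -0.3]
grip_width: 0.0262
```

{"fn": "drive_tool", "kwargs": {"series": [[-0.014,0.0465,0,0,0,1,0.2],[-0.013,0.047,0,0,0,1,0.2],[-0.0125,0.047,0,0,0,0.9,0.2],[-0.0115,0.0475,0,0,0,0.9,0.2],[-0.011,0.0475,0,0,0,0.9,0.2]]}}

```text
time: 14.5
position: [0.4056, 0.3223, 0.2338]
tool_rot: [-0.104, 0.995, -0.001, -0.002]
ft_force: [1.0, -0.1, -1.4]
grip_width: 0.0257
```

{"fn": "drive_tool", "kwargs": {"series": [[-0.0345,0.0305,0.025,0,0,0,0.2],[-0.0345,0.0305,0.025,0,0,0,0.2],[0,0,0,0,0,0,0.2],[0,0,0,0,0,0,0.2]]}}

```text
time: 15.0
position: [0.4603, 0.3942, 0.184]
tool_rot: [-0.104, 0.995, -0.001, -0.002]
ft_force: [-0.0, -0.5, -0.6]
grip_width: 0.0259
```

```bash
python3 - <<'E'
from h import *
o=robot.get_obs();m=robot.camera_model('wrist'); I,D=robot.camera('wrist'); cv2.imwrite('pics/hst.png',I); np.savez('pics/hst.npz',I=I,D=D,m=m)
print(o['position'],yawof(),o['tool_rot'],o['grip_width'],o['q'][5])
P=cloud(m,D); T=Ro.from_quat(o['tool_rot']); Q=T.inv().apply(P.reshape(-1,3)-o['position']).reshape(P.shape)
for v in range(224,345,8): print(v,*['%d,%d,%d'%tuple((Q[v,u]*1000).round()) if 0<D[v,u]<.3 else '-' for u in range(265,375,10)])
c=(.465,.394)
comps(P,.045,.055,c,.075);comps(P,.102,.113,c,.075)
E
```

```text
[0.46027805 0.39415304 0.18396197] 101.94476987722486 [-0.10425834  0.99454744 -0.0010578  -0.00211278] 0.025906573874141362 -1.2555252262916115
224 - - - - - - - - - - -
232 - - - - - - - - - - -
240 - - - - - 18,-2,52 - - - - -
248 - - - - - 18,-2,39 - - - - -
256 - - - 25,-11,7 25,-7,7 24,-2,7 25,2,7 24,7,8 - - -
264 - - - 24,-11,-3 24,-7,-2 25,-2,-3 24,2,-3 24,6,-2 22,11,4 - -
272 - - - 24,-10,-12 24,-6,-11 - 24,2,-11 24,6,-12 23,10,-10 - -
280 - - 22,-14,-16 24,-10,-20 23,-6,-19 24,-2,-19 24,2,-20 24,6,-20 23,10,-19 - -
288 - 12,-20,-1 23,-14,-25 24,-10,-27 23,-6,-26 24,-2,-26 24,2,-27 24,5,-27 23,9,-26 -38,28,113 -
296 - 11,-19,-7 23,-13,-33 24,-9,-34 24,-6,-35 24,-2,-34 24,1,-35 24,5,-34 23,9,-33 10,15,-5 12,19,-9
304 11,-23,-15 10,-19,-13 22,-13,-36 22,-9,-36 22,-6,-37 22,-2,-36 22,1,-36 22,5,-36 21,9,-35 10,15,-12 12,18,-16
312 11,-22,-22 10,-18,-21 19,-13,-36 18,-9,-36 19,-6,-37 20,-2,-39 19,1,-37 19,5,-38 19,8,-38 11,14,-21 12,18,-23
320 12,-21,-30 11,-17,-27 15,-13,-36 16,-9,-37 18,-6,-41 18,-2,-42 18,1,-41 15,5,-36 16,9,-38 10,13,-27 11,17,-28
328 12,-20,-36 10,-17,-33 12,-13,-35 12,-9,-36 15,-6,-41 15,-2,-42 15,1,-42 12,5,-36 12,9,-36 10,13,-33 9,17,-32
336 12,-20,-41 10,-16,-38 9,-13,-36 9,-9,-37 13,-6,-42 12,-2,-42 11,1,-40 9,5,-37 9,9,-36 10,12,-39 10,16,-38
344 10,-19,-43 10,-16,-44 5,-13,-35 5,-9,-36 8,-6,-40 8,-2,-41 8,1,-41 6,5,-37 5,9,-35 10,12,-43 10,15,-44
0.045 n 6523 px [317. 232.] c [465.5 394.1] size [85.6 84.4] ang 11.6 z 0.0493
0.102 n 1044 px [318. 212.] c [432.6 387.1] size [ 7.6 57.6] ang 11.5 z 0.1065
```

View pics/hst.png

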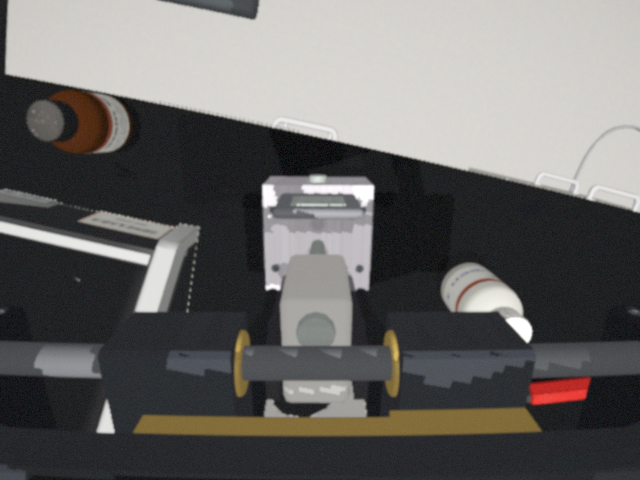

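The view shows the block at (318,235) with its marker button at (317,178) on the near side. The held head is at (316,300), thin end near, as required, and the stem at (318,245). I fit the head's offset from the block in this one view so calibration bias cancels.

```bash
cat >> h.py <<'E'
def headfit(P,o):
    T=Ro.from_quat(o['tool_rot']); Q=(T.inv().apply(P.reshape(-1,3)-o['position']).reshape(P.shape))*1000
    W=(Q[...,0]>19)&(Q[...,0]<30)&(Q[...,2]>-33)&(Q[...,2]<5)&(abs(Q[...,1])<20)
    n,L,S,C=cv2.connectedComponentsWithStats(W.astype(np.uint8)); W=L==1+np.argmax(S[1:,4])
    F=Q[W]; k=np.linalg.lstsq(np.c_[F[:,1:],np.ones(len(F))],F[:,0],rcond=None)[0]
    print('face fit x=a*y+b*z+c',k.round(3),'n',len(F))
    e=[]
    for v in range(480):
        y=Q[v][W[v]][:,1]
        if len(y)>10: e.append((Q[v][W[v]][:,2].mean(),y.min(),y.max()))
    e=np.array(e); print('edges y med',np.median(e[:,1:],0),'n',len(e)); print(e[::5].round(1).tolist())
    cy=np.median(e[:,1:].mean(1)); return k,cy
E
python3 - <<'E'
from h import *
z=np.load('pics/hst.npz',allow_pickle=True); P=cloud(z['m'].item(),z['D']); o=robot.get_obs(); k,cy=headfit(P,o)
# thin stem: x/y
T=Ro.from_quat(o['tool_rot']); Q=(T.inv().apply(P.reshape(-1,3)-o['position']).reshape(P.shape))*1000
W=(Q[...,2]>15)&(Q[...,2]<60)&(abs(Q[...,1])<15)&(Q[...,0]>5)&(Q[...,0]<30); F=Q[W]
print('stem',len(F),F.min(0),F.max(0),np.median(F,0))
for v in range(236,258,4): print(v,Q[v][W[v]][:,[0,1,2]].round(1).tolist())
B=(Q[...,2]<-39)&(Q[...,2]>-44)&(abs(Q[...,1])<12)&(Q[...,0]>5)&(Q[...,0]<26); print('button y',Q[B].min(0),Q[B].max(0))
R=T.as_matrix(); print('tool x,y axes',R[:,0].round(3),R[:,1].round(3))
E
```

```text
face fit x=a*y+b*z+c [1.0000e-03 2.8000e-02 2.4478e+01] n 2419
edges y med [-14.06046589  11.07968136] n 41
[[4.7, -9.3, 5.9], [-0.5, -13.6, 10.7], [-6.0, -13.6, 11.6], [-11.4, -13.6, 10.8], [-16.5, -14.5, 10.9], [-21.2, -14.5, 11.1], [-25.6, -14.5, 11.2], [-29.8, -14.6, 11.3], [-32.4, -14.5, 10.8]]
stem 186 [15.78876943 -4.6772976  30.94980827] [19.23306774  2.79935613 55.39468015] [18.19395253 -0.96857562 43.17840285]
236 []
240 [[18.5, -2.9, 54.2], [18.8, -2.4, 53.2], [18.8, -1.8, 53.4], [19.0, -1.2, 52.5], [18.8, -0.7, 53.1], [18.8, -0.1, 53.3], [18.7, 0.5, 53.6], [18.6, 1.1, 54.1]]
244 [[16.0, -4.7, 54.6], [17.4, -4.0, 50.1], [17.7, -3.5, 49.0], [18.4, -2.9, 47.0], [18.0, -2.3, 48.1], [18.6, -1.8, 46.3], [18.7, -1.2, 45.8], [18.7, -0.7, 45.9], [18.5, -0.1, 46.6], [18.6, 0.4, 46.3], [18.2, 1.0, 47.5], [17.8, 1.6, 48.7], [17.4, 2.2, 50.1], [16.1, 2.8, 54.2]]
248 [[16.8, -4.5, 44.7], [17.7, -3.9, 41.9], [17.9, -3.4, 41.3], [18.0, -2.9, 40.9], [18.2, -2.3, 40.2], [18.6, -1.8, 39.0], [18.9, -1.2, 38.2], [18.8, -0.7, 38.4], [18.7, -0.2, 38.7], [18.5, 0.4, 39.2], [17.8, 0.9, 41.5], [17.5, 1.5, 42.5], [17.3, 2.1, 43.0], [16.1, 2.7, 46.8]]
252 [[16.6, -4.4, 38.2], [17.2, -3.9, 36.4], [17.7, -3.3, 35.0], [17.9, -2.8, 34.4], [18.2, -2.3, 33.5], [18.3, -1.8, 33.1], [18.5, -1.2, 32.7], [18.4, -0.7, 32.8], [18.4, -0.2, 32.8], [18.2, 0.3, 33.6], [17.9, 0.9, 34.3], [17.2, 1.4, 36.3], [17.2, 2.0, 36.5], [16.3, 2.5, 39.3]]
256 []
button y [  7.98887645  -8.60767739 -43.45886253] [ 19.98970127  11.95623314 -39.02101062]
tool x,y axes [-0.978 -0.207  0.003] [-0.207  0.978 -0.001]
```

```bash
python3 - <<'E'
from h import *
def fit(Q,n):
    k=np.linalg.lstsq(np.c_[Q[:,:2],np.ones(len(Q))],Q[:,2],rcond=None)[0]; r=Q[:,2]-Q@[k[0],k[1],0]-k[2]; print(n,'world slopes',k[:2].round(4),'rms',r.std().round(5),len(Q))
for f,c in (('stn',(.465,.394)),('hst',(.465,.394)),('rel2',(.4355,-.133)),('dock',(.487,-.373))):
    z=np.load(f'pics/{f}.npz',allow_pickle=True); P=cloud(z['m'].item(),z['D'])
    M=(P[...,2]>.044)&(P[...,2]<.055)&(np.hypot(P[...,0]-c[0],P[...,1]-c[1])<.06); fit(P[M],f)
# dock cheeks / block sides vertical check: cheek outer (near) face in hst
z=np.load('pics/hst.npz',allow_pickle=True); P=cloud(z['m'].item(),z['D']); a=np.radians(11.7); X=np.array([np.cos(a),np.sin(a)]); Y=np.array([-X[1],X[0]])
L=np.stack([(P[...,:2]-[.4655,.3941])@X,(P[...,:2]-[.4655,.3941])@Y,P[...,2]],-1)*1000
for z0 in range(0,50,8):
    M=(abs(L[...,2]-z0-4)<4)&(abs(L[...,1])<30)&(L[...,0]<-38)&(L[...,0]>-52); print('block -x side z',z0+4,np.median(L[M][:,0]).round(2) if M.any() else None,M.sum())
for z0 in range(56,108,8):
    M=(abs(L[...,2]-z0-4)<4)&(abs(L[...,1])<25)&(L[...,0]<-25)&(L[...,0]>-45); print('cheek -x outer z',z0+4,np.median(L[M][:,0]).round(2) if M.any() else None,M.sum())
E
```

```text
stn world slopes [ 0.0038 -0.0001] rms 0.0012 4217
hst world slopes [-0.0005 -0.0006] rms 0.0009 6537
rel2 world slopes [-0.0027 -0.0011] rms 0.00087 4901
dock world slopes [-0.0002 -0.0042] rms 0.00115 2842
block -x side z 4 -42.47 88
block -x side z 12 -42.46 65
block -x side z 20 -42.44 61
block -x side z 28 -42.47 114
block -x side z 36 -42.96 203
block -x side z 44 -42.44 141
block -x side z 52 -40.38 479
cheek -x outer z 60 -36.93 104
cheek -x outer z 68 -37.96 83
cheek -x outer z 76 -38.07 136
cheek -x outer z 84 -38.03 157
cheek -x outer z 92 -37.98 211
cheek -x outer z 100 -37.07 270
cheek -x outer z 108 -34.17 860
```

```bash
python3 - <<'E'
from h import *
import json
for f,h in (('hst',robot.get_obs()),):
    z=np.load(f'pics/{f}.npz',allow_pickle=True); P=cloud(z['m'].item(),z['D']); o=h
    T=Ro.from_quat(o['tool_rot']); Q=(P-o['position'])@T.as_matrix()*1000; U=(P-o['position'])@np.array([[-.979,-.2045,0],[-.2045,.979,0],[0,0,-1]]).T*1000
    for nm,A in (('tool',Q),('level',U)):
        F=A[(abs(A[...,1]+1.5)<9)&(A[...,2]>-31)&(A[...,2]<4)&(abs(A[...,0]-24)<4)]
        k=np.linalg.lstsq(np.c_[F[:,1:],np.ones(len(F))],F[:,0],rcond=None)[0]; print(nm,'face',k.round(4),len(F))
        F=A[(abs(A[...,1]+1.5)<10)&(A[...,0]>3)&(A[...,0]<21)&(abs(A[...,2]+36.5)<2.2)]
        k=np.linalg.lstsq(np.c_[F[:,:2],np.ones(len(F))],F[:,2],rcond=None)[0]; print(nm,'top z=',k.round(4),len(F))
        F=A[(abs(A[...,1]+1)<1)&(A[...,2]>25)&(A[...,2]<54)&(abs(A[...,0]-18.5)<3)]; print(nm,'stem',np.polyfit(F[:,2],F[:,0],1),len(F))
E
```

```text
tool face [2.40000e-03 2.69000e-02 2.46202e+01] 1566
tool top z= [-4.94000e-02 -6.00000e-03 -3.50239e+01] 1136
tool stem [ 0.02328984 17.64658189] 57
level face [5.10000e-03 2.96000e-02 2.46256e+01] 1564
level top z= [-4.90000e-02 -5.80000e-03 -3.50574e+01] 1150
level stem [ 0.02604732 17.64739541] 57
```

The probe sits about 1.6° tilted about the jaw axis in the grip: face, top and stem all lean the same way. I lower it close to the block with the alignment shift, then tilt the tool back by 1.6°.

{"fn": "drive_tool", "kwargs": {"series": [[-0.0065,0,0.0,0,0,0,0.2],[0,0,0.03,0,0,0,0.2],[0,0,0.027,0,0,0,0.2],[0,0,0,0,-1.6,0,0.2],[0,0,0,0,0,0,0.2]]}}

```text
time: 15.68
position: [0.4681, 0.396, 0.1294]
tool_rot: [-0.104, 0.994, 0.002, 0.014]
ft_force: [-0.0, 0.5, -0.9]
grip_width: 0.0259
```

{"fn": "drive_tool", "kwargs": {"series": [[0,0,0,0,0,0,0.2],[0,0,0,0,0,0,0.2]]}}

```text
time: 15.92
position: [0.4688, 0.3967, 0.1296]
tool_rot: [-0.104, 0.994, 0.002, 0.015]
ft_force: [0.0, -0.3, -0.5]
grip_width: 0.0259
```

```bash
cat > look.py <<'E'
from h import *
import sys
o=robot.get_obs();m=robot.camera_model('wrist'); I,D=robot.camera('wrist'); cv2.imwrite(f'pics/{sys.argv[1]}.png',I); np.savez(f'pics/{sys.argv[1]}.npz',I=I,D=D,m=m)
print(o['position'].round(4),o['tool_rot'].round(4),o['ft_force'].round(1),o['grip_width'].round(4))
P=cloud(m,D); a=np.radians(11.75); B=np.array([[np.cos(a),np.sin(a),0],[-np.sin(a),np.cos(a),0],[0,0,1]])
L=((P-[.4653,.3941,.05])@B.T)*1000   # station frame, mm
print('TCP in stn',((o['position']-[.4653,.3941,.05])@B.T*1000).round(1))
zb=L[(abs(L[...,0])<15)&(abs(L[...,1])<10)&(L[...,2]<55)][:,2]
tz=(o['position'][2]-.05)*1000
M=(abs(L[...,1])<9)&(L[...,2]>tz-2)&(L[...,2]<tz+31)&(abs(L[...,0]+23)<6); F=L[M]
k=np.linalg.lstsq(np.c_[F[:,1:],np.ones(len(F))],F[:,0],rcond=None)[0]; print('face x=',k.round(4),'at mid',(k[1]*(tz+12)+k[2]).round(2),'-> head cx',(k[1]*(tz+12)+k[2]+23).round(2),len(F))
M=(abs(L[...,1])<20)&(L[...,2]>tz-2)&(L[...,2]<tz+33)&(abs(L[...,0]+23)<3.5)
e=np.array([(L[v][M[v]][:,1].min(),L[v][M[v]][:,1].max()) for v in range(480) if M[v].sum()>12]); print('head y edges',np.median(e,0),'cy',np.median(e.mean(1)))
M=(abs(L[...,1])<8)&(abs(L[...,0]+16)<5)&(L[...,2]>tz-57)&(L[...,2]<tz-22); F=L[M]
if len(F)>20: print('stem n',len(F),'y ext',F[:,1].min().round(1),F[:,1].max().round(1),'front x',np.percentile(F[:,0],5).round(2),'slope',np.polyfit(F[abs(F[:,1])<1.5][:,2],F[abs(F[:,1])<1.5][:,0],1).round(3))
c=(.465,.394)
comps(P,.045,.055,c,.075);comps(P,.1025,.1095,c,.075)
E
python3 look.py low1
```

```text
Traceback (most recent call last):
  File "look.py", line 4, in <module>
    print(o['position'].round(4),o['tool_rot'].round(4),o['ft_force'].round(1),o['grip_width'].round(4))
                                                                               ^^^^^^^^^^^^^^^^^^^^^
AttributeError: 'float' object has no attribute 'round'
```

```bash
sed -i "s/,o\['grip_width'\].round(4))/)/" look.py; python3 look.py low2
```

```text
[0.4687 0.3967 0.1294] [-0.104   0.9945  0.0017  0.0145] [ 0.2  0.4 -1.3]
TCP in stn [ 3.9  1.8 79.4]
face x= [-5.90000e-03 -4.50000e-03 -2.01665e+01] at mid -20.58 -> head cx 2.42 1486
head y edges [-11.81379332  11.92998207] cy 0.026010263744037143
stem n 173 y ext -2.8 4.2 front x -13.45 slope [-6.00e-03 -1.29e+01]
0.045 n 8651 px [316. 236.] c [465.5 394.1] size [85.9 84.4] ang 11.57 z 0.0493
0.1025 n 1695 px [316. 218.] c [432.5 387.1] size [ 7.3 57.4] ang 11.64 z 0.1066
```

View pics/low2.png

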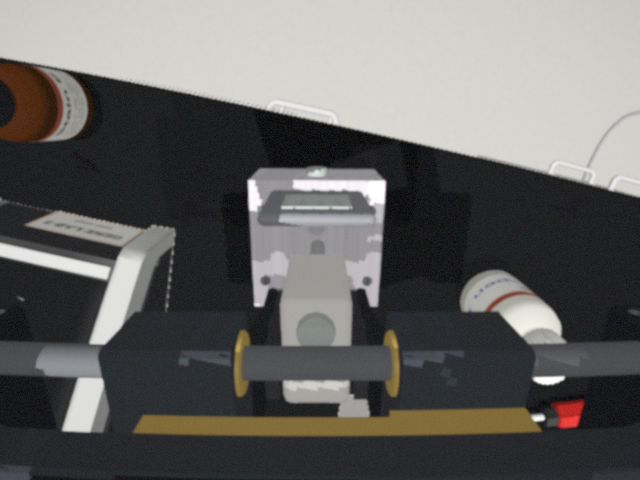

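The head is upright now (slope about 0.005). It sits about 2.5 mm too far along +x and roughly 0.5 mm in +y, so I correct that and lower to just above the rims.

{"fn": "drive_tool", "kwargs": {"series": [[0.0025,-0.0005,0,0,0,0,0.2],[0.0002,0,0.008,0,0,0,0.2],[0.0002,0,0.008,0,0,0,0.2],[0,0,0,0,0,0,0.2],[0,0,0,0,0,0,0.2]]}}

```text
time: 16.65
position: [0.4659, 0.3956, 0.1124]
tool_rot: [-0.104, 0.994, 0.001, 0.014]
ft_force: [-0.7, -0.2, -1.5]
grip_width: 0.0255
```

```bash
python3 look.py low3
```

```text
[0.4659 0.3956 0.1124] [-0.1042  0.9945  0.0014  0.0138] [-0.7 -0.2 -1.5]
TCP in stn [ 0.9  1.3 62.4]
face x= [-5.00000e-03 -2.60000e-03 -2.33603e+01] at mid -23.56 -> head cx -0.56 1489
head y edges [-12.99444219  12.19127881] cy -0.3646847550924548
stem n 151 y ext -3.9 4.0 front x -16.45 slope [-3.0000e-03 -1.6139e+01]
0.045 n 7764 px [317. 244.] c [465.6 394.1] size [86.1 84.6] ang 11.55 z 0.0493
0.1025 n 1997 px [317. 235.] c [432.2 387.2] size [ 7.1 58. ] ang 12.02 z 0.1066
0.1025 n 293 px [318. 257.] c [443.4 389.4] size [ 3.2 25.7] ang 11.7 z 0.1062
```

{"fn": "drive_tool", "kwargs": {"series": [[-0.0005,0,0.002,0,0,0,0.2],[0.0001,0,0.003,0,0,0,0.2],[0.0001,0,0.003,0,0,0,0.2],[0.0001,0,0.003,0,0,0,0.2],[0.0001,0,0.003,0,0,0,0.2]]}}

```text
time: 17.32
position: [0.4663, 0.3956, 0.0984]
tool_rot: [-0.104, 0.994, 0.001, 0.014]
ft_force: [0.0, 0.8, -1.2]
grip_width: 0.0261
```

{"fn": "drive_tool", "kwargs": {"series": [[0.0001,0,0.003,0,0,0,0.2],[0.0001,0,0.003,0,0,0,0.2],[0.0001,0,0.003,0,0,0,0.2],[0.0001,0,0.003,0,0,0,0.2],[0,0,0,0,0,0,0.2]]}}

```text
time: 17.95
position: [0.4661, 0.3955, 0.0864]
tool_rot: [-0.104, 0.994, 0.001, 0.014]
ft_force: [-0.2, -0.0, -1.5]
grip_width: 0.0257
```

{"fn": "drive_tool", "kwargs": {"series": [[0.0001,0,0.003,0,0,0,0.2],[0.0001,0,0.003,0,0,0,0.2],[0.0001,0,0.003,0,0,0,0.2],[0,0,0,0,0,0,0.2]]}}

```text
time: 18.45
position: [0.466, 0.3955, 0.0773]
tool_rot: [-0.104, 0.994, 0.001, 0.014]
ft_force: [0.1, 0.3, -1.3]
grip_width: 0.0256
```

No resistance. Two shorter calls should bring it home.

{"fn": "drive_tool", "kwargs": {"series": [[0.0001,0,0.003,0,0,0,0.2],[0.0001,0,0.003,0,0,0,0.2],[0.0001,0,0.003,0,0,0,0.2],[0,0,0.002,0,0,0,0.2],[0,0,0,0,0,0,0.2]]}}

```text
time: 19.08
position: [0.4661, 0.3955, 0.0664]
tool_rot: [-0.104, 0.994, 0.001, 0.014]
ft_force: [0.2, 0.0, -1.3]
grip_width: 0.0262
```

{"fn": "drive_tool", "kwargs": {"series": [[0,0,0.001,0,0,0,0.2],[0,0,0,0,0,0,0.2]]}}

```text
time: 19.32
position: [0.4663, 0.3956, 0.0657]
tool_rot: [-0.104, 0.994, 0.001, 0.014]
ft_force: [0.6, 0.2, 0.2]
grip_width: 0.026
```

{"fn": "drive_tool", "kwargs": {"series": [[0,0,0.001,0,0,0,0.2],[0,0,0,0,0,0,0.2]]}}

```text
time: 19.58
position: [0.4663, 0.3956, 0.0646]
tool_rot: [-0.104, 0.994, 0.001, 0.014]
ft_force: [0.1, -0.2, -1.2]
grip_width: 0.0257
```

{"fn": "drive_tool", "kwargs": {"series": [[0,0,0.0005,0,0,0,0.2],[0,0,0,0,0,0,0.2]]}}

```text
time: 19.82
position: [0.4663, 0.3956, 0.0641]
tool_rot: [-0.104, 0.994, 0.001, 0.014]
ft_force: [0.3, 0.4, -1.4]
grip_width: 0.0257
```

{"fn": "drive_tool", "kwargs": {"series": [[0,0,0.0005,0,0,0,0.2],[0,0,0,0,0,0,0.2]]}}

```text
time: 20.08
position: [0.4663, 0.3956, 0.0636]
tool_rot: [-0.104, 0.994, 0.001, 0.014]
ft_force: [-0.2, 0.4, -0.9]
grip_width: 0.0257
```

{"fn": "drive_tool", "kwargs": {"series": [[0,0,0.0005,0,0,0,0.2],[0,0,0,0,0,0,0.2]]}}

```text
time: 20.32
position: [0.4664, 0.3957, 0.0633]
tool_rot: [-0.104, 0.994, 0.001, 0.014]
ft_force: [-0.6, 0.5, -0.2]
grip_width: 0.0256
```

{"fn": "drive_tool", "kwargs": {"series": [[0,0,0.0005,0,0,0,0.2],[0,0,0,0,0,0,0.2]]}}

```text
time: 20.58
position: [0.4664, 0.3957, 0.0632]
tool_rot: [-0.104, 0.994, 0.001, 0.014]
ft_force: [-1.2, -1.0, 3.9]
grip_width: 0.0259
```

```bash
python3 - <<'E'
from h import *
o=robot.get_obs();m=robot.camera_model('wrist'); I,D=robot.camera('wrist'); P=cloud(m,D); print(o['ft_force'],o['position'])
comps(P,.094,.1022,(.465,.394),.03);comps(P,.1025,.112,(.465,.394),.06)
E
```

```text
[-1.19731844 -0.9932355   3.91320251] [0.46643923 0.3957036  0.06318142]
0.094 n 3371 px [316. 318.] c [451.9 391.1] size [20.5 50.1] ang 10.55 z 0.0989
0.094 n 1421 px [316. 391.] c [481.7 397.1] size [12.5 26.2] ang 11.86 z 0.0993
0.1025 n 3761 px [318. 278.] c [432.3 387.1] size [ 7.5 57.9] ang 12.14 z 0.1065
0.1025 n 1005 px [316. 332.] c [452.3 390.8] size [11.9 13.7] ang 11.19 z 0.1042
0.1025 n 296 px [370. 340.] c [451.3 409.3] size [ 3.  11.7] ang 30.29 z 0.1056
0.1025 n 307 px [263. 340.] c [458.9 373.9] size [12.   3.1] ang 83.43 z 0.1056
0.1025 n 187 px [273. 389.] c [474.5 380. ] size [9.1 5. ] ang 12.7 z 0.1115
0.1025 n 180 px [359. 389.] c [467.8 409.9] size [8.2 4.9] ang 12.79 z 0.1116
```

Contact force is now about 4 N upward and the head's top is at 0.099, so the probe is home. I open gradually, retreat upward along the tool axis and check.

{"fn": "drive_tool", "kwargs": {"series": [[0,0,0,0,0,0,0.4],[0,0,0,0,0,0,0.7],[0,0,0,0,0,0,0.8],[0,0,0,0,0,0,0.8],[0,0,0,0,0,0,0.8]]}}

```text
time: 21.25
position: [0.4664, 0.3956, 0.0626]
tool_rot: [-0.104, 0.994, 0.001, 0.014]
ft_force: [0.6, -0.6, -0.5]
grip_width: 0.0655
```

{"fn": "drive_tool", "kwargs": {"series": [[0,0,-0.02,0,0,0,0.8],[0,0,-0.03,0,0,0,0.8],[0,0,-0.04,0,0,0,0.8],[0,0,-0.05,0,1.6,0,0.8],[0,0,-0.05,0,0,0,0.8]]}}

```text
time: 21.88
position: [0.4626, 0.3947, 0.254]
tool_rot: [-0.104, 0.995, -0.0, -0.0]
ft_force: [0.4, -0.9, -0.3]
grip_width: 0.0701
```

{"fn": "drive_tool", "kwargs": {"series": [[0.03,0,0,0,0,0,0.8],[0,0,0,0,0,0,0.8],[0,0,0,0,0,0,0.8]]}}

```text
time: 22.25
position: [0.4335, 0.3886, 0.2522]
tool_rot: [-0.104, 0.995, -0.0, 0.0]
ft_force: [0.2, -0.1, 0.2]
grip_width: 0.0697
```

```bash
python3 - <<'E'
from h import *
o=robot.get_obs();m=robot.camera_model('wrist'); I,D=robot.camera('wrist'); cv2.imwrite('pics/end.png',I); P=cloud(m,D); print(o['ft_force'],o['position'])
c=(.465,.394)
comps(P,.045,.055,c,.075);comps(P,.095,.102,c,.026);comps(P,.1025,.112,c,.06)
E
```

```text
[ 0.16999378 -0.07479579  0.23491453] [0.43350927 0.38864472 0.25222729]
0.045 n 3927 px [317. 242.] c [465.1 394. ] size [86.4 84.3] ang 11.56 z 0.0492
0.095 n 1298 px [317. 262.] c [464.4 393.8] size [45.  25.6] ang 11.23 z 0.099
0.1025 n 615 px [317. 226.] c [432.1 387.1] size [ 7.3 57.2] ang 12.09 z 0.1064
0.1025 n 202 px [317. 250.] c [453.1 391.4] size [13.3 12.9] ang 57.98 z 0.1041
0.1025 n 529 px [317. 300.] c [497.3 400.9] size [ 6.9 57.6] ang 12.1 z 0.1065
```

View pics/end.png

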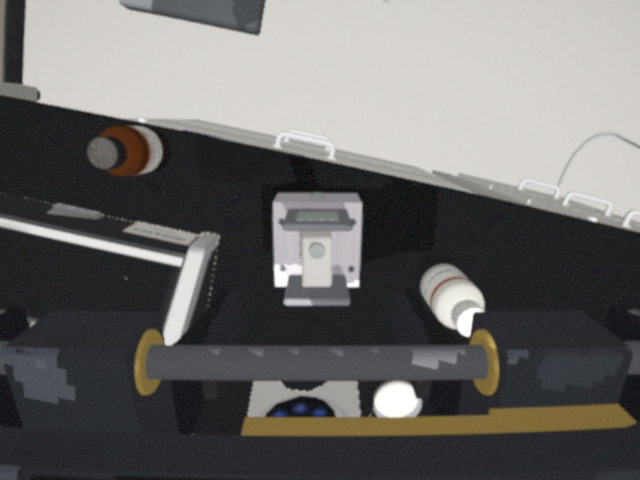

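The final view shows the head seated between the cheeks at (317,262), with its button at (317,250) toward the marked small-well end. Both bottles are standing. The centre is 0.7 mm off, the yaw within 0.5°, and the head's top 49.8 mm above the block face (50 expected).

```bash
python3 -c "
from rig import robot
print(robot.hand_in())"
```

```text
the job is handed in; nothing more can be done
None
```

The probe is seated in the verification block, thin stem in the small well. I handed the job in at about 22 s of robot time; the hand-in gives no verdict.

I took the probe out of the dock by its x ends, stood it in the rest stand and let go. I then took it again across its 26 mm faces and lowered it into the wells in the grip.

**Last checks (wrist camera):**
- **Position:** the head's centre is about 0.7 mm from the block's centre.
- **Angle:** the head's yaw is within about 0.5° of the block's.
- **Height:** the head's top measured 49.8 mm above the block face, against 50 mm expected, so it is home.
- **Force:** I saw no insertion resistance in the force readings, and about 4 N at final contact.
- **Bystanders:** both bottles were standing in the final view. I did not look at the beaker again after lifting the probe from the dock, but the arm did not go near it.

**Disagreements:**
- **Block position:** the top camera put the block about 3 mm from the wrist camera's position. I used the wrist views, which agreed with each other.
- **Tilt in the grip:** after the second grasp the probe leaned about 1.6° in the fingers, so I tilted the tool back by that amount before inserting.

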